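# Find and mark the high spot of a centrifuge rotor lid

## Task

The bent centrifuge rotor lid on the runout stand has one high spot on the skirt under its brim. Turn the lid slowly and without forcing it by its orange crank knob until the crest of the high spot sits on the sprung pointer, and let go so that it stays there. Then stand the red marker upright on the lid's brim directly over the pointer to mark the spot, leaving the tube rack, bottle and beaker alone.

Things in the scene. Friction and masses are not known exactly. Their poses are not given: they have to be found in the camera images.
- stand: Runout stand, fixed to the bench: white base plate 300 x 170 x 16 mm, an upright spindle that carries the lid and, at one end, a blue post (36 mm along x, 44 mm along y, top 88 mm above the bench) that carries the pointer. Origin on the spindle axis at bench height, z up; +x runs from the spindle towards the post, whose centre is 140 mm from the axis.
- lid: Round rotor lid that turns about the vertical spindle, either way, without end stops. Origin on the spindle axis 60 mm above the bench, z up, +x towards the crank knob. Flat aluminium brim 190 mm diameter, 8 mm thick, its top 100 mm above the bench. Turns with steady friction (0.15 N m plus 0.2 N m per rad/s). Keep it under 2 rad/s and the hand's force on lid and knob under 35 N.
- skirt (a point): Centre of the dark skirt under the brim, on the spindle axis 76 mm above the bench. Skirt 156 mm diameter, 32 mm tall, with one smooth swelling (the high spot), 5 mm high at its crest, running out over 0.35 rad either side. Where it lies differs each time, at least 1.4 rad from the knob and 0.7 rad from the pointer at first; the brim hides it from above, so it must be felt.
- hub_top (a point): Top of the raised hub (32 mm diameter, 14 mm above the brim) on the spindle axis, 114 mm above the bench. How the lid feels at the knob: beside the steady friction, the swelling's run-up on the pointer adds about 4 N of resistance, none at the crest, and past it a push onward. Friction holds the lid only if it is let go within about 0.13 rad of the crest.
- crank: Orange crank knob, an upright cylinder 22 mm diameter, that turns freely on its own pin, so that it can be held without turning the hand. Origin at the centre of its foot, 101 mm above the bench and 50 mm from the spindle axis; its top is 145 mm above the bench.
- pointer: Sprung pointer: brass roller tip 12 mm diameter on a rod through the blue post, red button at its outer end. Origin at the tip's point nearest the spindle, at rest 79 mm from its axis (1 mm clear of the round skirt), 76 mm above the bench. It slides only along the stand's +x; the crest pushes it out about 3 mm against a spring of 2500 N/m preloaded to 6 N (about 14 N at the crest).
- mark_spot (a point): The point of the brim's top directly over the pointer: fixed in the stand, 75 mm from the spindle axis towards the pointer and 100 mm above the bench. The marker's foot belongs here.
- marker: Red marker weight, 60 g, upright: a foot 30 mm diameter and 12 mm tall, above it a grip 24 mm diameter up to 32 mm. Origin at the centre of its underside, z up. It starts on the block.
- block: Fixed blue block 80 x 80 x 60 mm on which the marker stands at first. Origin at the centre of its underside.
- rack: Blue tube rack 70 x 100 x 45 mm with 12 empty holes, to be left alone. Origin at the centre of its underside.
- bottle: Glass bottle with blue cap, 60 mm diameter, 110 mm tall, to be left alone. Origin at the centre of its underside.
- beaker: White beaker 70 mm diameter, 85 mm tall, to be left alone. Origin at the centre of its underside.

How it is judged:
By the outcome, as a careful person would: the job done as asked, in the order asked, and still so for the second after the job is handed in, with the robot touching nothing.
It also fails if it takes over 72 s, if anything falls off the work surface, if the arm or the gripper's body presses on something with over 40 N, if the wrist force passes 120 N, or if a joint passes its speed limit or range.

## Robot

A 6-joint arm with a two-finger parallel gripper is mounted at the origin on the work surface. World frame = base frame: x ahead of the robot, y to its left, z up, the work surface at z = 0. Lengths are in mm, angles in rad, forces in N, time in s.
With the tool pointing down it reaches from about 300 to 875 mm from the base axis. Payload 6.4 kg.
Tool frame: the origin (TCP) lies midway between the tips of the shut fingers; the grasp point (between the pads) lies 19 mm behind it; z points along the fingers, y is the line along which they close (so a half turn about z gives the same grasp; the last joint's range is limited). The gripper opens to 88 mm and grips with 3 to 60 N. Pads are 18 mm wide; open, the fingers measure 123 mm over their backs; the gripper's body (75 mm by 187 mm) begins 45 mm behind the grasp point.
Start: joints at [0.953, 0.181, 1.607, -0, 1.354, -0.206], TCP at [230.14, 526.951, 238.714] pointing down, gripper open.
Joint ranges: [-2.99, 2.99], [-0.89, 2.07], [0.3, 2.58], [-1.14, 4.28], [0, 2.63], [-3.12, 3.12]. Speed limits (rad/s): [2.57, 2.57, 3.01, 3.14, 3.14, 3.14].

## Interface

Orientations are given as a unit quaternion [w, x, y, z].
In Python, from bench import monitor, snapshot, camera_params, env gives the robot as it stands. The module is installed in compiled form; this text tells all that it offers.
- The arm moves only by the tool servo_tool, never from a script. Its argument "series" is text: rows parted by semicolons, each of 5 numbers parted by spaces: the closure, from 0 (fully open) to 1 (shut), then the shift along the tool's x, y, z in a scale on which 1.0 is 0.6 m, then the turn about the tool's z in normalised numbers (1 is 360 degrees). A call has exactly 10 rows; each row is the pose to reach, as a shift and turn from the pose commanded when the call began, along the tool's axes at that moment; what a row does not reach only later rows make up. A row lasts 1/10 s, in which the tool goes at most 50 mm and 8.59 degrees, less where a joint would pass 70% of its speed; a pose out of reach is approached as far as the arm can. A call with a gripper value outside its range is refused whole. The fingers move at their own pace and stop on an object; the grip force is fixed at half the most. Time passes only in rows, so rows that repeat a pose let the fingers close, or fill a call up. It gives the time, the measured TCP pose, the force, the opening and the grip force at its end, in the units of the state.
- monitor.read_state(): the state, without advancing time (a new reading comes with each control period).
- snapshot(name): name is "scene" or "top"; returns (picture, depth): 420x560x3 uint8, blue, green, red; 420x560 float32, mm along the optical axis (not along the pixel's ray), 0 where there is no reading.
- camera_params(name): a dict with "fx", "fy", "cx", "cy" (pixels), "R" (3x3) and "t" (3): a world point X has camera coordinates R X + t. Camera axes: x right, y down, z forward; pixel columns grow to the right and rows downward; lengths in mm; the calibration is good to about 2 mm. A picture is of the moment at which its call begins. camera_params takes no time and is no camera call.
- env.close_job(): hands the job in; it is judged then, once.
The state is a dict: "time_s": time; "q": joint angles; "qd": joint speeds; "tau": joint torques, N m; "tool_pos": TCP position; "orientation": TCP orientation; "force": force on the tool from outside, world axes, zero at the start; "wrist_torque": the same for the moment, N m; "width": finger opening in mm; "grasp_force": force on a finger pad.
Only numpy, scipy, OpenCV 4.12 (cv2) and the standard library are available. Lean on these libraries where they do the work, as an engineer would, in place of code of your own. Each camera call takes 0.05 s, during which the arm holds its last target. There are 200 camera calls.

## Working session

There is one attempt and no reset: what is moved stays moved. The work goes in short steps, Python scripts to look and compute and a tool call to move; the robot and the scene stay as the last step left them, time stands still between calls to the robot, and variables do not carry over. Pictures are saved under pics/ and viewed, at most 10 in all, crops included, and the job is handed in when it is done.

Besides the shell and the picture viewer there is one more tool, called after "Call:" as name(argument=value, ...), one argument or row to a line, values as JSON. servo_tool: Moves the arm, as the interface text tells. Its arguments: {"type":"object","properties":{"series":{"type":"string"}},"required":["series"]}

```bash
mkdir -p pics
python3 - <<'E'
from bench import *
import cv2,numpy as np
for n in("scene","top"):
    p,d=snapshot(n);cv2.imwrite(f"pics/{n}0.png",p);np.save(f"{n}0.npy",d);c=camera_params(n)
    print(n,{k:np.round(v,3).tolist() for k,v in c.items()})
s=monitor.read_state();print(s)
E
```

```text
scene {'fx': 534.018, 'fy': 534.018, 'cx': 276.349, 'cy': 207.397, 'R': [[-0.128, 0.992, -0.006], [0.73, 0.09, -0.677], [-0.671, -0.091, -0.736]], 't': [56.605, -309.636, 1645.991]}
top {'fx': 484.253, 'fy': 484.253, 'cx': 275.438, 'cy': 195.001, 'R': [[-0.035, -0.999, -0.004], [-0.977, 0.035, -0.211], [0.211, -0.004, -0.977]], 't': [-1.967, 523.976, 1109.101]}
{'time_s': 0.1, 'q': array([ 9.52696637e-01,  1.81470674e-01,  1.60785923e+00,  7.57397830e-06,
        1.35379981e+00, -2.06315958e-01]), 'qd': array([ 0.00044739, -0.00052205, -0.00125034, -0.00057216,  0.00269993,
        0.00038293]), 'tau': array([ 8.06201160e-05, -4.34821343e+01, -3.42697084e+01,  7.02897040e-02,
        3.40586237e-02, -1.98221505e-05]), 'tool_pos': array([229.85831386, 526.55578936, 237.92160039]), 'orientation': array([-3.11284790e-04,  2.04441010e-01,  9.78878584e-01, -7.02671597e-04]), 'force': array([ 0.30620535, -0.22107309,  0.08099854]), 'wrist_torque': array([ 0.0371242 , -0.00024942,  0.05350114]), 'grasp_force': 0.0, 'width': 88.04989767763009}
```

View pics/top0.png

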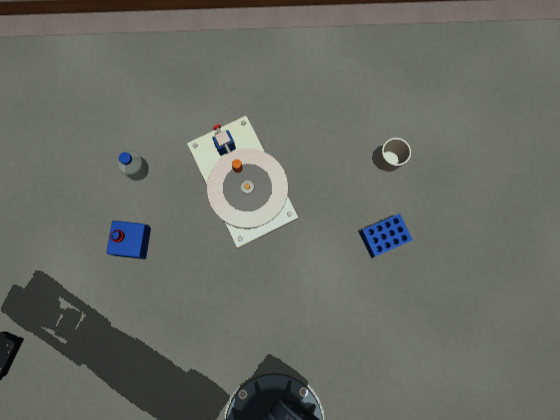

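View pics/scene0.png

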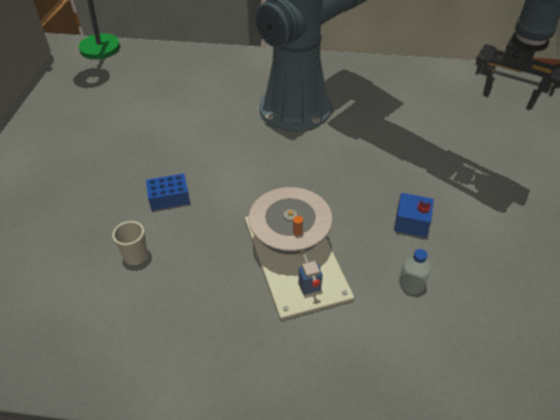

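Top view: lid hub at (247,187), knob (237,165), post (223,142), marker (117,237), with bottle, beaker and rack well clear. The scene view agrees. Next I measure by colour.

```bash
cat > h.py <<'E'
from bench import *
import cv2,numpy as np
def ray(n,u,v,z):
    c=camera_params(n);R=np.array(c["R"]);t=np.array(c["t"])
    o=-R.T@t;d=R.T@np.array([(u-c["cx"])/c["fx"],(v-c["cy"])/c["fy"],1]);return (o+d*(z-o[2])/d[2])
def px(n,X):
    c=camera_params(n);x=np.array(c["R"])@X+np.array(c["t"]);return x[0]/x[2]*c["fx"]+c["cx"],x[1]/x[2]*c["fy"]+c["cy"]
def hsv(p,lo,hi,box=None):
    m=cv2.inRange(cv2.cvtColor(p,cv2.COLOR_BGR2HSV),lo,hi)
    if box:
        k=np.zeros_like(m);x0,y0,x1,y1=box;k[y0:y1,x0:x1]=1;m*=k
    return m
def blobs(m,a=8):
    n,_,s,c=cv2.connectedComponentsWithStats(m);return [(s[i,4],s[i,:4].tolist(),np.round(c[i],1).tolist()) for i in range(1,n) if s[i,4]>=a]
E
python3 - <<'E'
from h import *
for n in("top","scene"):
    p=cv2.imread(f"pics/{n}0.png")
    H=cv2.cvtColor(p,cv2.COLOR_BGR2HSV)
    print(n,"orange",blobs(hsv(p,(5,150,120),(16,255,255))))
    print("red",blobs(hsv(p,(0,150,80),(4,255,255))|hsv(p,(172,150,80),(180,255,255))))
    print("blue",blobs(hsv(p,(105,150,40),(125,255,255)),30))
    pts=[(187,x) for x in range(203,215)] if n=="top" else []
    for r in pts: print(H[r].tolist(),end=" ")
p=cv2.imread("pics/top0.png")
for n,b in(("top",(180,105,305,255)),("scene",(235,180,360,320))):
    p=cv2.imread(f"pics/{n}0.png");x0,y0,x1,y1=b
    cv2.imwrite(f"pics/{n}0c.png",cv2.resize(p[y0:y1,x0:x1],None,fx=4,fy=4,interpolation=cv2.INTER_CUBIC))
a=cv2.imread("pics/top0c.png");b=cv2.imread("pics/scene0c.png");h=min(len(a),len(b))
cv2.imwrite("pics/both.png",cv2.resize(np.hstack([a[:h],b[:h]]),None,fx=.78,fy=.78))
E
```

```text
top orange [(np.int32(64), [232, 160, 9, 9], [236.2, 163.5])]
red [(np.int32(17), [214, 125, 6, 5], [216.1, 126.4]), (np.int32(28), [113, 230, 10, 12], [119.2, 237.2])]
blue [(np.int32(36), [227, 131, 7, 17], [229.9, 140.2]), (np.int32(61), [213, 137, 13, 18], [218.5, 145.9]), (np.int32(112), [119, 152, 13, 12], [124.6, 157.9]), (np.int32(1145), [362, 214, 50, 42], [386.3, 234.6]), (np.int32(1020), [107, 221, 40, 38], [127.4, 239.6]), (np.int32(47), [112, 231, 7, 9], [114.9, 234.8])]
[37, 20, 114] [37, 20, 114] [37, 21, 111] [30, 17, 106] [14, 28, 198] [15, 28, 199] [16, 29, 199] [14, 27, 199] [15, 28, 200] [16, 27, 200] [17, 26, 199] [17, 24, 200] scene orange [(np.int32(59), [293, 216, 10, 8], [297.8, 219.6])]
red [(np.int32(39), [419, 205, 10, 7], [423.2, 208.1]), (np.int32(25), [313, 280, 6, 5], [315.7, 282.2])]
blue [(np.int32(679), [147, 174, 40, 26], [166.1, 186.4]), (np.int32(602), [398, 194, 35, 28], [412.7, 208.0]), (np.int32(92), [415, 250, 12, 11], [420.3, 254.3])]
```

View pics/both.png

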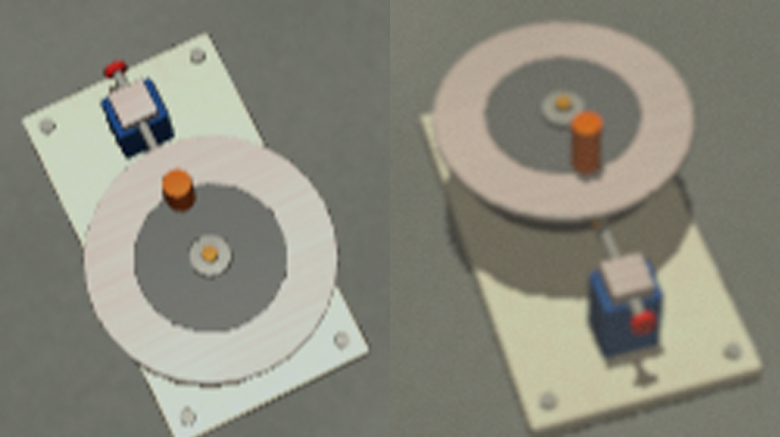

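The crops show the hub, knob top (orange), post top (white, about (223,138) in the top view) and red button clearly. The pointer lies a little to one side of the knob. I'll cast the rays now.

Run:
```python
from h import *
P={"hub":(114,(247.,186.4),(290.4,214.6)),"knob":(145,(237.,163.7),(298.1,219.1)),"post":(88,(223.3,138),(235+(627-390)/3.12,180+275/3.12))}
# brim outer ellipse
for n,b,seed in(("top",(180,105,305,255),(222,187)),("scene",(235,180,360,320),(265,230))):
    p=cv2.imread(f"pics/{n}0.png");m=hsv(p,(0,14,110),(24,90,255),b)
    m=cv2.morphologyEx(m,cv2.MORPH_OPEN,np.ones((3,3)))
    cs,_=cv2.findContours(m,cv2.RETR_EXTERNAL,cv2.CHAIN_APPROX_NONE);c=max(cs,key=cv2.contourArea)
    h=cv2.convexHull(c);e=cv2.fitEllipse(h);print(n,"brim",np.round(e[0],1),np.round(e[1],1))
    w=np.array([ray(n,*q[0],100)[:2] for q in c]);ctr,r=cv2.minEnclosingCircle(w.astype(np.float32));print(" circ",np.round(ctr,1),r)
for k,(z,a,b) in P.items(): print(k,ray("top",*a,z).round(1),ray("scene",*b,z).round(1))
# marker top by red+shape, depth
for n in("top","scene"):
    p=cv2.imread(f"pics/{n}0.png");m=hsv(p,(0,120,40),(6,255,255))|hsv(p,(168,120,40),(180,255,255))
    print(n,blobs(m)); d=np.load(f"{n}0.npy")
    b=[q for q in blobs(m) if 100<q[2][0]<130 or q[2][0]>400][0]
    print(" marker centroid z~78",ray(n,*b[2],78).round(1),ray(n,*b[2],92).round(1))
    x0,y0,w,h=b[1];cv2.imwrite(f"pics/m{n}.png",cv2.resize(p[y0-22:y0+32,x0-22:x0+32],None,fx=7,fy=7,interpolation=cv2.INTER_CUBIC));print(x0-22,y0-22)
cv2.imwrite("pics/m.png",np.hstack([cv2.imread("pics/mtop.png"),cv2.imread("pics/mscene.png")]))
# base plate corners top z=16
for u,v in((22,120),(207,33),(367,350)): print("corner",ray("top",180+u/3.12,105+v/3.12,16).round(1))
```

```text
top brim [240.4 178.4] [53.8 77.3]
 circ [544.6  52. ] 93.54739379882812
scene brim [290.1 218. ] [64.1 84.9]
 circ [538.9  44.2] 97.05010223388672
hub [533.5  44.1 114. ] [546.3  45.8 114. ]
knob [579.5  63.6 145. ] [584.8  66.2 145. ]
post [661.1  99.7  88. ] [668.1 103.2  88. ]
top [(np.int32(21), [214, 124, 6, 6], [216.4, 126.5]), (np.int32(49), [113, 230, 11, 12], [119.2, 237.2])]
 marker centroid z~78 [431.8 345.   78. ] [429.9 340.5  92. ]
91 208
scene [(np.int32(77), [418, 203, 12, 9], [423.5, 207.4]), (np.int32(42), [312, 280, 8, 7], [315.6, 282.7])]
 marker centroid z~78 [453.3 349.9  78. ] [466.7 346.5  92. ]
396 181
corner [674.8 199.8  16. ]
corner [744.7  46.9  16. ]
corner [474.3 -73.5  16. ]
```

View pics/m.png

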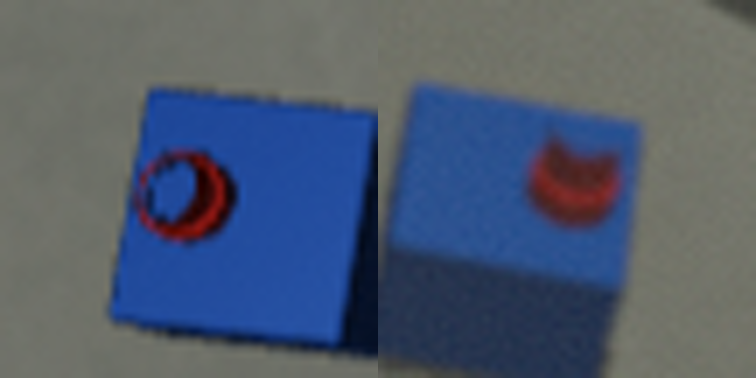

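The left crop shows the marker's foot outline, centred near (186,197), which is full-image pixel (117.6,236.1). The right crop puts it near (424,209). I'll refine the lid centre with a better brim mask.

Run:
```python
from h import *
from scipy.optimize import least_squares
for n,b,s in(("top",(180,105,305,255),(247,188)),("scene",(235,180,360,320),(290,218))):
    p=cv2.imread(f"pics/{n}0.png");L=cv2.cvtColor(p,cv2.COLOR_BGR2LAB).astype(int);a=L[...,1]-0
    pts=[]
    for t in np.arange(0,2*np.pi,.1):
        f=cv2.remap(a.astype(np.float32),np.float32([[s[0]+r*np.cos(t) for r in np.arange(26,60,.25)]]),np.float32([[s[1]+r*np.sin(t) for r in np.arange(26,60,.25)]]),cv2.INTER_LINEAR)[0]
        g=f[4:]-f[:-4];i=np.argmin(cv2.blur(g[None],(5,1))[0]);r=26+.25*(i+2);pts.append(ray(n,s[0]+r*np.cos(t),s[1]+r*np.sin(t),100)[:2])
    pts=np.array(pts);f=least_squares(lambda x:np.hypot(*(pts-x[:2]).T)-x[2],[540,48,95],loss="soft_l1",f_scale=1)
    print(n,"brim",f.x.round(1),"res",np.median(abs(f.fun)).round(2))
def tri(a,b):
    A=[];B=[]
    for n,(u,v) in(("top",a),("scene",b)):
        o=ray(n,u,v,0);d=ray(n,u,v,100)-o;d/=np.linalg.norm(d);M=np.eye(3)-np.outer(d,d);A.append(M);B.append(M@o)
    return np.linalg.solve(sum(A),sum(B)).round(1)
print("hub",tri((247.,186.4),(290.4,214.6)),"knob",tri((237.,163.7),(298.1,219.1)),"post",tri((223.3,138),(311,268.1)))
for z in(60,66,72):print("foot",z,ray("top",117.6,236.1,z).round(1),ray("scene",424.1,208.9,z).round(1))
# block top corners (z=60)
for n in("top","scene"):
    p=cv2.imread(f"pics/{n}0.png");lo=90 if n=="top" else 55
    for v in(110,):
        m=hsv(p,(100,110,110),(125,255,255),(100,210,160,265) if n=="top" else (390,185,445,240));c=max(cv2.findContours(m,0,1)[0],key=cv2.contourArea)
        q=cv2.boxPoints(cv2.minAreaRect(c));print(n,"block",ray(n,*cv2.minAreaRect(c)[0],60).round(1),[ray(n,*k,60)[:2].round(0).tolist() for k in q])
```

```text
top brim [534.2  44.4  95.2] res 0.55
scene brim [540.5  44.5  95.5] res 1.38
hub [536.2  44.8 102.7] knob [580.7  64.9 140.2] post [663.3 101.7  81.3]
foot 60 [437.  354.7  60. ] [440.8 355.5  60. ]
foot 66 [436.2 352.7  66. ] [446.5 354.   66. ]
foot 72 [435.4 350.8  72. ] [452.2 352.6  72. ]
top block [430.9 336.9  60. ] [[399.0, 380.0], [479.0, 370.0], [464.0, 293.0], [383.0, 304.0]]
scene block [437.1 335.4  60. ] [[470.0, 290.0], [392.0, 303.0], [403.0, 382.0], [480.0, 367.0]]
```

Spindle is near (535.5, 44.5), stand yaw about 24°, and the knob near (581, 64). The plan is to put the fingers loosely around the knob with their closing line tangential, then turn the lid clockwise, where joint 6 has room.

```bash
cat >> h.py <<'E'
def pose():
    s=monitor.read_state();w,x,y,z=s["orientation"]
    yaw=np.degrees(np.arctan2(2*(x*y+w*z),1-2*(y*y+z*z)));return s["tool_pos"],yaw%360,s
def rel(X,yaw):
    """shift along tool axes (m) and turn (deg) from the present pose to world X, tool-x yaw"""
    p,y,_=pose();d=np.array(X)-p;a=np.radians(y)
    t=-(yaw-y); t=(t+180)%360-180
    return np.round([(d[0]*np.cos(a)+d[1]*np.sin(a))/1000,(d[0]*np.sin(a)-d[1]*np.cos(a))/1000,-d[2]/1000,t],4)
E
python3 -c "
from h import *
print(pose()[:2],rel([581,64.3,200],204))"
```

```text
(array([229.85831386, 526.55578936, 237.92160039]), np.float64(156.40642248343295)) [-5.06800e-01 -2.83100e-01  3.79000e-02 -4.75936e+01]
```

The rows are not in the units I measure in: shifts go in shares of 0.6 m and turns go in shares of 360 degrees. I convert before sending: -0.418 m / 0.6 = -0.6967, -0.376 m / 0.6 = -0.6267, -40 degrees / 360 = -0.1111.

Call:
servo_tool(
  series="0 -0.0667 -0.0383 0 -0.0111;0 -0.1367 -0.0767 0 -0.0222;0 -0.2067 -0.115 0 -0.0333;0 -0.2767 -0.155 0 -0.0444;0 -0.3467 -0.1933 0 -0.0556;0 -0.4167 -0.2333 0 -0.0667;0 -0.4867 -0.2717 0 -0.0778;0 -0.5567 -0.3117 0 -0.0889;0 -0.6267 -0.35 0 -0.1;0 -0.6967 -0.3883 0 -0.1111",
)

```text
time_s: 1.1
tool_pos: [520.6, 144.3, 238.5]
orientation: [-0.0, -0.144, 0.99, 0.0]
force: [1.1, 0.2, -0.8]
width: 88.2
grasp_force: 0.0
```

```bash
python3 -c "
from h import *
print(pose()[:2],rel([581,64.3,200],204),pose()[2]['q'])"
```

```text
(array([520.58336392, 144.32602511, 238.4876792 ]), np.float64(196.55744109581076)) [-0.0351 -0.0939  0.0385 -7.4426] [ 5.05253398e-02  1.03663551e-01  1.69452351e+00  1.66019517e-04
  1.34378096e+00 -1.80929021e+00]
```

To row units: -0.0935 m / 0.6 = -0.1558, -0.06 m / 0.6 = -0.1, -7.4 degrees / 360 = -0.0206.

Call:
servo_tool(
  series="0 -0.0133 -0.05 0.0167 -0.0069;0 -0.0333 -0.1 0.0333 -0.0139;0 -0.0583 -0.1558 0.0633 -0.0206;0 -0.0583 -0.1558 0.0633 -0.0206;0 -0.0583 -0.1558 0.0633 -0.0206;0 -0.0583 -0.1558 0.0633 -0.0206;0 -0.0583 -0.1558 0.0633 -0.0206;0 -0.0583 -0.1558 0.0633 -0.0206;0 -0.0583 -0.1558 0.0633 -0.0206;0 -0.0583 -0.1558 0.0633 -0.0206",
)

```text
time_s: 2.1
tool_pos: [579.9, 66.7, 201.1]
orientation: [0.0, -0.207, 0.978, -0.0]
force: [-0.7, 0.6, -0.3]
width: 87.9
grasp_force: 0.0
```

Run:
```python
from h import *
print(pose()[:2],rel([581,64.3,200],204),pose()[2]['force'])
a,_=snapshot("top");b,_=snapshot("scene")
c=np.hstack([cv2.resize(a[120:230,180:305],None,fx=3,fy=3),cv2.resize(b[150:260,235:360],None,fx=3,fy=3)]);cv2.imwrite("pics/ap.png",c)
```

```text
(array([579.87135099,  66.73624384, 201.08110567]), np.float64(203.8408050955849)) [-0.     -0.0027  0.0011 -0.1592] [-0.72852085  0.56375803 -0.31411055]
```

View pics/ap.png

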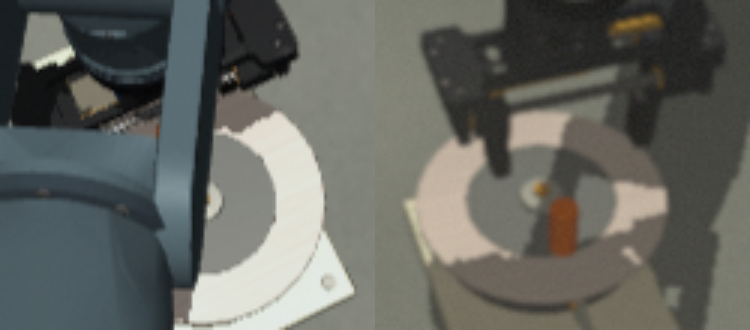

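The gripper sits above the lid with the knob roughly between the fingers. I'll descend and close loosely.

To row units: 0.084 m / 0.6 = 0.14, 0.075 m / 0.6 = 0.125.

Call:
servo_tool(
  series="0 0 -0.0042 0.0333 0;0 0 -0.0042 0.0667 0;0 0 -0.0042 0.1 0;0 0 -0.0042 0.125 0;0 0 -0.0042 0.14 0;0.5 0 -0.0042 0.14 0;0.6 0 -0.0042 0.14 0;0.65 0 -0.0042 0.14 0;0.7 0 -0.0042 0.14 0;0.735 0 -0.0042 0.14 0",
)

```text
time_s: 3.2
tool_pos: [581.3, 64.0, 117.4]
orientation: [0.001, -0.206, 0.978, -0.0]
force: [-0.2, -0.2, -0.2]
width: 50.3
grasp_force: 0.0
```

Run:
```python
from h import *
p,y,s=pose();print(p,y,s['force'],s['width'],s['wrist_torque'])
b,_=snapshot("scene");cv2.imwrite("pics/g.png",cv2.resize(b[150:290,235:360],None,fx=4,fy=4))
```

```text
[581.34601061  64.02506029 117.41772463] 203.80729324824287 [-0.1956325  -0.159958   -0.16207202] 50.25368572544027 [ 0.01405778  0.06507791 -0.03671886]
```

View pics/g.png

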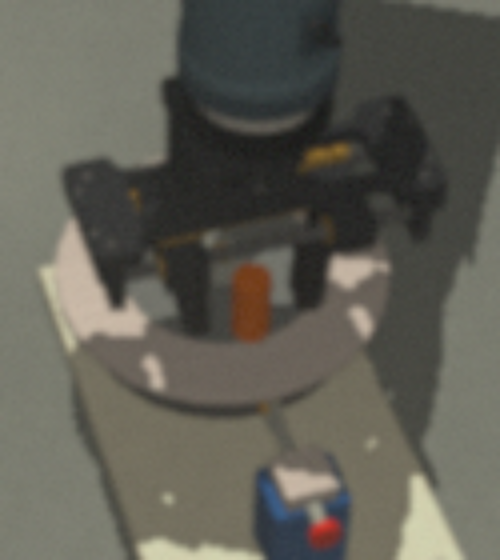

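The knob is between the fingers. I'll close to a loose fit and begin turning clockwise.

To row units: -0.009 m / 0.6 = -0.015, -0.0075 m / 0.6 = -0.0125, 10.31 degrees / 360 = 0.0286.

Call:
servo_tool(
  series="0.735 0 0 0 0;0.735 0 0 0 0;0.735 0 0 0 0;0.735 0 0 0 0;0.735 0 -0.0025 0 0.0048;0.735 0.0002 -0.005 0 0.0096;0.735 0.0003 -0.0075 0 0.0143;0.735 0.0007 -0.01 0 0.0191;0.735 0.001 -0.0125 0 0.0239;0.735 0.0013 -0.015 0 0.0286",
)

```text
time_s: 4.25
tool_pos: [583.8, 55.4, 116.7]
orientation: [-0.0, -0.116, 0.993, 0.0]
force: [-0.9, 3.9, 0.5]
width: 23.5
grasp_force: 2.2
```

To row units: -0.0195 m / 0.6 = -0.0325, -0.0176 m / 0.6 = -0.0293, 22.92 degrees / 360 = 0.0637.

Call:
servo_tool(
  series="0.735 0.0001 -0.0033 0 0.0064;0.735 0.0003 -0.0067 0 0.0127;0.735 0.0006 -0.01 0 0.0191;0.735 0.0011 -0.0133 0 0.0255;0.735 0.0017 -0.0165 0 0.0318;0.735 0.0023 -0.0198 0 0.0382;0.735 0.0032 -0.023 0 0.0446;0.735 0.0042 -0.0262 0 0.0509;0.735 0.0053 -0.0293 0 0.0573;0.735 0.0065 -0.0325 0 0.0637",
)

```text
time_s: 5.25
tool_pos: [584.9, 35.5, 116.7]
orientation: [0.0, 0.084, 0.996, 0.0]
force: [0.2, 4.7, -0.0]
width: 23.3
grasp_force: 2.3
```

```bash
cat > st.py <<'E'
from h import *
C=np.array([535.5,44.5])
def report():
    p,y,s=pose();r=p[:2]-C;a=np.arctan2(r[1],r[0]);t=np.array([np.sin(a),-np.cos(a)])
    im,_=snapshot("scene");R=im[...,2].astype(float)-np.maximum(im[...,0],im[...,1]);w=np.clip(R[270:295,303:330]-40,0,None)
    u,v=np.mgrid[303:330,270:295].T.reshape(-1,2).T if 0 else (None,None)
    yy,xx=np.mgrid[270:295,303:330];S=w.sum()
    f=s['force']
    print("t %.2f pos %s ang %.3f r %.1f yaw %.1f | push-resist %.1f radial %.1f z %.1f |w %.1f g %.1f | btn %.2f %.2f S%.0f q6 %.2f"%(s['time_s'],p.round(1),a,np.hypot(*r),y,-f[:2]@t,f[:2]@r/np.hypot(*r),f[2],s['width'],s['grasp_force'],(w*xx).sum()/S,(w*yy).sum()/S,S,s['q'][5]))
    return im
if __name__=="__main__": report()
E
python3 st.py
```

```text
t 5.25 pos [584.9  35.5 116.7] ang -0.180 r 50.2 yaw 170.4 | push-resist 4.7 radial -0.6 z -0.0 |w 23.3 g 2.3 | btn 315.63 282.06 S2015 q6 -1.55
```

To row units: -0.0195 m / 0.6 = -0.0325, -0.0176 m / 0.6 = -0.0293, 22.92 degrees / 360 = 0.0637.

Call:
servo_tool(
  series="0.735 0.0001 -0.0033 0 0.0064;0.735 0.0003 -0.0067 0 0.0127;0.735 0.0006 -0.01 0 0.0191;0.735 0.0011 -0.0133 0 0.0255;0.735 0.0017 -0.0165 0 0.0318;0.735 0.0023 -0.0198 0 0.0382;0.735 0.0032 -0.023 0 0.0446;0.735 0.0042 -0.0262 0 0.0509;0.735 0.0053 -0.0293 0 0.0573;0.735 0.0065 -0.0325 0 0.0637",
)

```text
time_s: 6.3
tool_pos: [578.2, 16.8, 116.8]
orientation: [0.001, 0.279, 0.96, 0.0]
force: [2.8, 3.8, -0.7]
width: 23.5
grasp_force: 2.3
```

To row units: -0.0148 m / 0.6 = -0.0247, -0.0134 m / 0.6 = -0.0223, 17.19 degrees / 360 = 0.0478.

Call:
servo_tool(
  series="0.735 0 -0.0025 0 0.0048;0.735 0.0002 -0.005 0 0.0096;0.735 0.0003 -0.0075 0 0.0143;0.735 0.0007 -0.01 0 0.0191;0.735 0.001 -0.0125 0 0.0239;0.735 0.0013 -0.015 0 0.0286;0.735 0.0018 -0.0173 0 0.0334;0.735 0.0023 -0.0198 0 0.0382;0.735 0.003 -0.0223 0 0.043;0.735 0.0037 -0.0247 0 0.0478",
)

```text
time_s: 7.3
tool_pos: [567.7, 5.5, 116.8]
orientation: [0.0, 0.42, 0.907, -0.0]
force: [2.9, 2.7, -1.3]
width: 23.7
grasp_force: 2.1
```

```bash
python3 st.py
```

```text
t 7.30 pos [567.7   5.5 116.8] ang -0.880 r 50.6 yaw 130.3 | push-resist 4.0 radial -0.3 z -1.3 |w 23.7 g 2.1 | btn 315.62 282.05 S1963 q6 -0.90
```

To row units: -0.0148 m / 0.6 = -0.0247, -0.0134 m / 0.6 = -0.0223, 17.19 degrees / 360 = 0.0478.

Call:
servo_tool(
  series="0.735 0 -0.0025 0 0.0048;0.735 0.0002 -0.005 0 0.0096;0.735 0.0003 -0.0075 0 0.0143;0.735 0.0007 -0.01 0 0.0191;0.735 0.001 -0.0125 0 0.0239;0.735 0.0013 -0.015 0 0.0286;0.735 0.0018 -0.0173 0 0.0334;0.735 0.0023 -0.0198 0 0.0382;0.735 0.003 -0.0223 0 0.043;0.735 0.0037 -0.0247 0 0.0478",
)

```text
time_s: 8.35
tool_pos: [555.0, -2.4, 116.8]
orientation: [0.0, 0.551, 0.835, -0.0]
force: [3.6, 2.6, -2.7]
width: 23.7
grasp_force: 2.1
```

```bash
python3 st.py
```

```text
t 8.35 pos [555.   -2.4 116.8] ang -1.176 r 50.8 yaw 113.1 | push-resist 4.3 radial -1.1 z -2.7 |w 23.7 g 2.1 | btn 315.62 282.03 S1913 q6 -0.62
```

To row units: -0.0148 m / 0.6 = -0.0247, -0.0134 m / 0.6 = -0.0223, 17.19 degrees / 360 = 0.0478.

Call:
servo_tool(
  series="0.735 0 -0.0025 0 0.0048;0.735 0.0002 -0.005 0 0.0096;0.735 0.0003 -0.0075 0 0.0143;0.735 0.0007 -0.01 0 0.0191;0.735 0.001 -0.0125 0 0.0239;0.735 0.0013 -0.015 0 0.0286;0.735 0.0018 -0.0173 0 0.0334;0.735 0.0023 -0.0198 0 0.0382;0.735 0.003 -0.0223 0 0.043;0.735 0.0037 -0.0247 0 0.0478",
)

```text
time_s: 9.4
tool_pos: [540.5, -6.1, 116.7]
orientation: [0.0, 0.67, 0.743, -0.0]
force: [3.6, 1.2, -1.8]
width: 23.4
grasp_force: 2.1
```

```bash
python3 st.py
```

```text
t 9.40 pos [540.5  -6.1 116.7] ang -1.472 r 50.9 yaw 95.9 | push-resist 3.7 radial -0.8 z -1.8 |w 23.4 g 2.1 | btn 315.62 282.03 S1867 q6 -0.33
```

To row units: -0.0148 m / 0.6 = -0.0247, -0.0134 m / 0.6 = -0.0223, 17.19 degrees / 360 = 0.0478.

Call:
servo_tool(
  series="0.735 0 -0.0025 0 0.0048;0.735 0.0002 -0.005 0 0.0096;0.735 0.0003 -0.0075 0 0.0143;0.735 0.0007 -0.01 0 0.0191;0.735 0.001 -0.0125 0 0.0239;0.735 0.0013 -0.015 0 0.0286;0.735 0.0018 -0.0173 0 0.0334;0.735 0.0023 -0.0198 0 0.0382;0.735 0.003 -0.0223 0 0.043;0.735 0.0037 -0.0247 0 0.0478",
)

```text
time_s: 10.45
tool_pos: [525.5, -5.5, 116.7]
orientation: [0.0, 0.773, 0.634, -0.0]
force: [4.5, -1.1, -1.3]
width: 23.3
grasp_force: 2.1
```

```bash
python3 st.py
```

```text
t 10.45 pos [525.5  -5.5 116.7] ang -1.767 r 51.0 yaw 78.8 | push-resist 4.6 radial 0.2 z -1.3 |w 23.3 g 2.1 | btn 315.61 282.00 S1855 q6 -0.04
```

To row units: -0.0148 m / 0.6 = -0.0247, -0.0134 m / 0.6 = -0.0223, 17.19 degrees / 360 = 0.0478.

Call:
servo_tool(
  series="0.735 0 -0.0025 0 0.0048;0.735 0.0002 -0.005 0 0.0096;0.735 0.0003 -0.0075 0 0.0143;0.735 0.0007 -0.01 0 0.0191;0.735 0.001 -0.0125 0 0.0239;0.735 0.0013 -0.015 0 0.0286;0.735 0.0018 -0.0173 0 0.0334;0.735 0.0023 -0.0198 0 0.0382;0.735 0.003 -0.0223 0 0.043;0.735 0.0037 -0.0247 0 0.0478",
)

```text
time_s: 11.5
tool_pos: [511.5, -0.7, 116.7]
orientation: [0.0, 0.859, 0.512, -0.0]
force: [4.4, -1.6, -1.4]
width: 23.3
grasp_force: 2.0
```

```bash
python3 st.py
```

```text
t 11.50 pos [511.5  -0.7 116.7] ang -2.059 r 51.2 yaw 61.6 | push-resist 4.7 radial -0.7 z -1.4 |w 23.3 g 2.0 | btn 315.63 281.99 S1852 q6 0.26
```

To row units: -0.0148 m / 0.6 = -0.0247, -0.0134 m / 0.6 = -0.0223, 17.19 degrees / 360 = 0.0478.

Call:
servo_tool(
  series="0.735 0 -0.0025 0 0.0048;0.735 0.0002 -0.005 0 0.0096;0.735 0.0003 -0.0075 0 0.0143;0.735 0.0007 -0.01 0 0.0191;0.735 0.001 -0.0125 0 0.0239;0.735 0.0013 -0.015 0 0.0286;0.735 0.0018 -0.0173 0 0.0334;0.735 0.0023 -0.0198 0 0.0382;0.735 0.003 -0.0223 0 0.043;0.735 0.0037 -0.0247 0 0.0478",
)

```text
time_s: 12.55
tool_pos: [500.3, 7.3, 116.8]
orientation: [0.001, 0.926, 0.378, 0.0]
force: [6.1, -6.0, -4.7]
width: 23.4
grasp_force: 4.4
```

```bash
python3 st.py
```

```text
t 12.55 pos [500.3   7.3 116.8] ang -2.328 r 51.2 yaw 44.4 | push-resist 8.6 radial 0.2 z -4.7 |w 23.4 g 4.4 | btn 315.90 282.82 S1912 q6 0.57
```

Contact: resistance has risen to 8.6 N and the button has started to move. Fine, slow steps from here.

To row units: -0.005 m / 0.6 = -0.0083, -0.004 m / 0.6 = -0.0067, 4.58 degrees / 360 = 0.0127.

Call:
servo_tool(
  series="0.735 0 -0.0008 0 0.0016;0.735 0 -0.0017 0 0.0032;0.735 0 -0.0025 0 0.0048;0.735 0 -0.0033 0 0.0064;0.735 0.0002 -0.0042 0 0.0079;0.735 0.0002 -0.005 0 0.0096;0.735 0.0002 -0.0058 0 0.0111;0.735 0.0003 -0.0067 0 0.0127;0.735 0.0003 -0.0075 0 0.0143;0.735 0.0004 -0.0083 0 0.0159",
)

```text
time_s: 13.6
tool_pos: [496.5, 11.2, 116.8]
orientation: [0.001, 0.943, 0.332, -0.0]
force: [4.1, -4.1, -3.1]
width: 23.5
grasp_force: 3.2
```

```bash
python3 st.py
```

```text
t 13.60 pos [496.5  11.2 116.8] ang -2.436 r 51.3 yaw 38.7 | push-resist 5.8 radial -0.5 z -3.1 |w 23.5 g 3.2 | btn 316.06 283.24 S1832 q6 0.68
```

To row units: -0.005 m / 0.6 = -0.0083, -0.001 m / 0.6 = -0.0017, 5.73 degrees / 360 = 0.0159.

Call:
servo_tool(
  series="0.735 0 -0.0008 0 0.0016;0.735 0 -0.0017 0 0.0032;0.735 0 -0.0025 0 0.0048;0.735 0 -0.0033 0 0.0064;0.735 0.0002 -0.0042 0 0.0079;0.735 0.0002 -0.005 0 0.0096;0.735 0.0002 -0.0058 0 0.0111;0.735 0.0003 -0.0067 0 0.0127;0.735 0.0003 -0.0075 0 0.0143;0.735 0.0004 -0.0083 0 0.0159",
)

```text
time_s: 14.65
tool_pos: [493.1, 16.3, 116.7]
orientation: [-0.0, 0.959, 0.284, -0.0]
force: [0.9, -3.1, 0.1]
width: 23.1
grasp_force: 1.8
```

```bash
python3 st.py
```

```text
t 14.65 pos [493.1  16.3 116.7] ang -2.555 r 50.9 yaw 33.0 | push-resist 3.1 radial 1.0 z 0.1 |w 23.1 g 1.8 | btn 316.09 283.14 S1888 q6 0.79
```

Resistance is back to the friction baseline: 3.1 N, against about 3.4 N expected at this speed. Its slope of about 23 N/rad matches the stated 0.13 rad holding range, so the crest is within about 0.02 rad of the pointer. I'll release and lift.

To row units: -0.11 m / 0.6 = -0.1833, -0.09 m / 0.6 = -0.15.

Call:
servo_tool(
  series="0.7 0 0 0 0;0.6 0 0 0 0;0.4 0 0 0 0;0.2 0 0 0 0;0 0 0 0 0;0 0 0 -0.0167 0;0 0 0 -0.05 0;0 0 0 -0.1 0;0 0 0 -0.15 0;0 0 0 -0.1833 0",
)

```text
time_s: 15.7
tool_pos: [494.1, 16.2, 229.8]
orientation: [0.001, 0.959, 0.284, 0.001]
force: [0.6, 0.2, -1.0]
width: 87.7
grasp_force: 0.0
```

Run:
```python
from st import *
report();print(rel([438.5,353.5,140],24))
```

```text
t 15.70 pos [494.1  16.2 229.8] ang -2.541 r 50.1 yaw 33.1 | push-resist 0.1 radial -0.6 z -1.0 |w 87.7 g 0.0 | btn 316.09 283.13 S1838 q6 0.79
[ 0.1363 -0.3141  0.0928  9.0666]
```

The button is unchanged after release, so the lid stayed put. Next, the marker.

To row units: -0.314 m / 0.6 = -0.5233, -0.275 m / 0.6 = -0.4583, 9 degrees / 360 = 0.025.

Call:
servo_tool(
  series="0 0.0283 -0.065 0 0.0031;0 0.0567 -0.13 0 0.0061;0 0.085 -0.195 0 0.0092;0 0.1133 -0.2617 0 0.0125;0 0.1417 -0.3267 0.0167 0.0156;0 0.17 -0.3917 0.05 0.0189;0 0.1983 -0.4583 0.0833 0.0219;0 0.2267 -0.5233 0.1167 0.025;0 0.2267 -0.5233 0.15 0.025;0 0.2267 -0.5233 0.15 0.025",
)

```text
time_s: 16.75
tool_pos: [433.3, 353.6, 133.6]
orientation: [0.001, 0.978, 0.21, -0.003]
force: [0.0, -0.5, -0.9]
width: 88.0
grasp_force: 0.0
```

Run:
```python
from st import *
im=report();print(rel([438.5,353.5,66],24))
t,_=snapshot("top")
cv2.imwrite("pics/mk.png",np.hstack([cv2.resize(im[150:250,360:460],None,fx=4,fy=4),cv2.resize(t[190:290,70:170],None,fx=4,fy=4)]))
# knob angle now & button in top view
print(blobs(hsv(t,(5,150,120),(16,255,255))))
```

```text
t 16.75 pos [433.3 353.6 133.6] ang 1.890 r 325.6 yaw 24.2 | push-resist 0.1 radial -0.5 z -0.9 |w 88.0 g 0.0 | btn 316.09 283.14 S1894 q6 1.62
[0.0036 0.0014 0.0693 0.1232]
[(np.int32(72), [255, 196, 9, 10], [258.9, 200.5])]
```

View pics/mk.png

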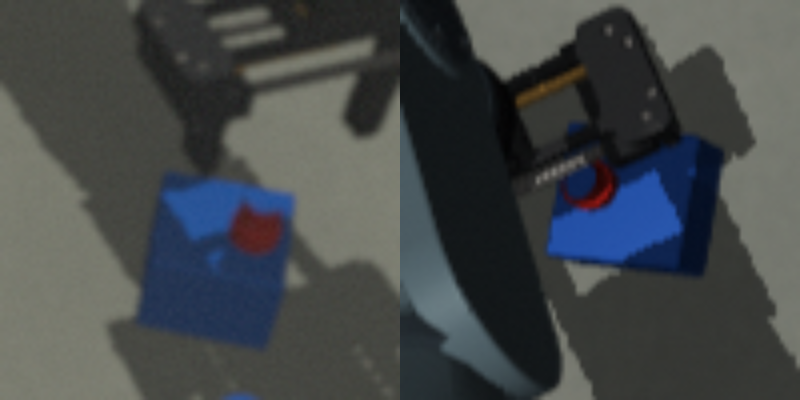

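The marker sits under the gripper between the fingers in both views. I'll descend without closing, then check.

To row units: 0.07 m / 0.6 = 0.1167, 0.065 m / 0.6 = 0.1083.

Call:
servo_tool(
  series="0 0 0 0 0;0 0 0 0 0;0 0 0 0.0167 0;0 0 0 0.0417 0;0 0 0 0.0667 0;0 0 0 0.0917 0;0.2 0 0 0.1083 0;0.3 0 0 0.1167 0;0.4 0 0 0.1167 0;0.4 0 0 0.1167 0",
)

```text
time_s: 17.85
tool_pos: [436.3, 353.8, 66.9]
orientation: [-0.0, 0.978, 0.208, 0.0]
force: [-0.2, 0.1, 0.0]
width: 57.9
grasp_force: 0.0
```

Run:
```python
from st import *
im=report();print(rel([438.5,353.5,66],24))
t,_=snapshot("top")
cv2.imwrite("pics/mk2.png",np.hstack([cv2.resize(im[150:250,360:460],None,fx=4,fy=4),cv2.resize(t[190:290,70:170],None,fx=4,fy=4)]))
```

```text
t 17.85 pos [436.3 353.8  66.9] ang 1.881 r 324.9 yaw 24.1 | push-resist 0.2 radial 0.2 z 0.0 |w 57.9 g 0.0 | btn 316.10 283.13 S1915 q6 1.62
[0.0017 0.0012 0.0013 0.0606]
```

View pics/mk2.png

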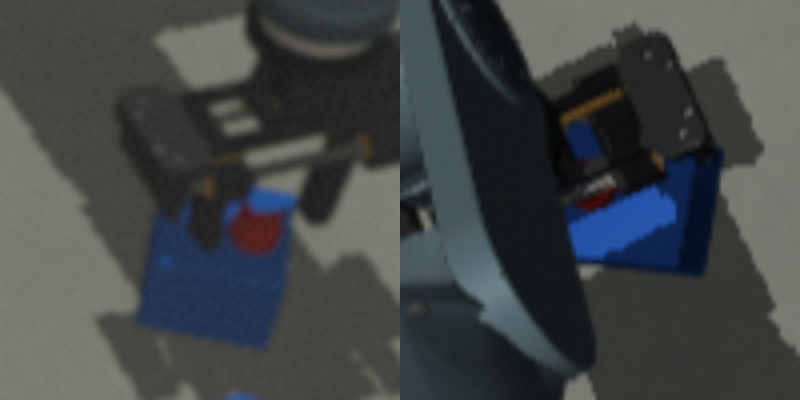

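The marker is between the fingers. I'll close and lift.

To row units: -0.06 m / 0.6 = -0.1, 0.0015 m / 0.6 = 0.0025.

Call:
servo_tool(
  series="0.5 0.0025 0 0 0;0.6 0.0025 0 0 0;0.7 0.0025 0 0 0;0.8 0.0025 0 0 0;1 0.0025 0 0 0;1 0.0025 0 0 0;1 0.0025 0 0 0;1 0.0025 0 -0.0167 0;1 0.0025 0 -0.05 0;1 0.0025 0 -0.1 0",
)

```text
time_s: 18.95
tool_pos: [435.8, 353.5, 125.9]
orientation: [0.001, 0.978, 0.208, -0.002]
force: [0.5, -0.6, -1.0]
width: 28.0
grasp_force: 30.0
```

Run:
```python
from st import *
report();print(rel([604,75.1,160],24))
```

```text
t 18.95 pos [435.8 353.5 125.9] ang 1.883 r 324.7 yaw 24.0 | push-resist -0.3 radial -0.7 z -1.0 |w 28.0 g 30.0 | btn 316.09 283.13 S1908 q6 1.62
[ 0.0361  0.3232 -0.0277  0.0741]
```

Width is 28 mm where the 24 mm grip was expected, so I'm checking the hold.

Run:
```python
from st import *
s,_=snapshot("scene");t,_=snapshot("top");p=pose()[0]
print("TCP px",px("scene",p),px("top",p))
m=lambda a:hsv(a,(0,100,30),(6,255,255))|hsv(a,(168,100,30),(180,255,255))
print(blobs(m(s)),blobs(m(t)))
cv2.imwrite("pics/mk3.png",np.hstack([cv2.resize(s[140:220,380:460],None,fx=5,fy=5),cv2.resize(t[190:270,80:160],None,fx=5,fy=5)]))
```

```text
TCP px (np.float64(429.78252109406196), np.float64(187.92376272725429)) (np.float64(107.45588955535771), np.float64(231.34667036699997))
[(np.int32(83), [427, 183, 10, 11], [431.5, 188.1]), (np.int32(48), [312, 280, 9, 8], [316.1, 283.9])] [(np.int32(25), [213, 123, 7, 6], [216.1, 125.4]), (np.int32(22), [102, 234, 8, 4], [105.9, 235.9])]
```

View pics/mk3.png

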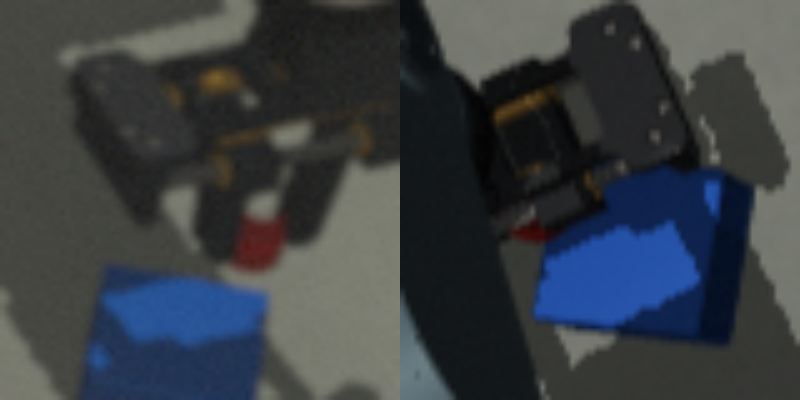

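Run:
```python
from st import *
n="scene";c=camera_params(n);R=np.array(c["R"]);o=-R.T@np.array(c["t"]);p=pose()[0]
s,_=snapshot(n)
m=hsv(s,(0,100,30),(6,255,255))|hsv(s,(168,100,30),(180,255,255));m[:,:400]=0
for v in range(178,197):
    x=np.flatnonzero(m[v]); print(v,(x.min(),x.max()) if len(x) else None,end="; ")
for zb in(117,119,121):
    w=ray(n,431.5,194,zb);h=(o-w)[:2];h/=np.hypot(*h);ax=w[:2]-15*h;d=ax-p[:2];a=np.radians(24)
    print(zb,ax.round(1),"off tool x %.1f y %.1f"%(d@[np.cos(a),np.sin(a)],d@[np.sin(a),-np.cos(a)]))
# predicted for centred marker: near bottom point
for e in(-10,0,10):
    X=np.array([p[0]+e*.913,p[1]+e*.407,119]);h=(o-X)[:2];h/=np.hypot(*h);X[:2]+=15*h;print(e,np.round(px(n,X),1))
```

```text
178 None; 179 None; 180 None; 181 None; 182 None; 183 None; 184 (np.int64(435), np.int64(436)); 185 (np.int64(428), np.int64(436)); 186 (np.int64(428), np.int64(436)); 187 (np.int64(428), np.int64(436)); 188 (np.int64(428), np.int64(436)); 189 (np.int64(428), np.int64(436)); 190 (np.int64(427), np.int64(435)); 191 (np.int64(426), np.int64(434)); 192 (np.int64(427), np.int64(434)); 193 (np.int64(427), np.int64(433)); 194 (np.int64(428), np.int64(431)); 195 None; 196 None; 117 [431.4 364.8] off tool x -2.8 y -11.9
119 [433.4 364.2] off tool x -1.1 y -10.6
121 [435.4 363.7] off tool x 0.5 y -9.2
-10 [425.6 192.3]
0 [427.6 195.3]
10 [429.6 198.3]
```

The bottom edge puts the marker centred along tool x, within about 1–3 mm; the pads hold the top of its foot, which explains the 28 mm. I'll carry it to above the mark spot.

To row units: 0.323 m / 0.6 = 0.5383, 0.036 m / 0.6 = 0.06.

Call:
servo_tool(
  series="1 0 0 -0.0333 0;1 0.0033 0.0417 -0.055 0;1 0.01 0.1 -0.055 0;1 0.0183 0.1667 -0.055 0;1 0.0267 0.2333 -0.055 0;1 0.0333 0.3 -0.055 0;1 0.0417 0.3667 -0.055 0;1 0.05 0.4333 -0.055 0;1 0.0567 0.5 -0.055 0;1 0.06 0.5383 -0.055 0",
)

```text
time_s: 20.15
tool_pos: [602.1, 71.2, 157.8]
orientation: [-0.0, 0.978, 0.207, -0.001]
force: [-0.2, -0.2, -1.1]
width: 28.2
grasp_force: 30.0
```

To row units: 0.03 m / 0.6 = 0.05, 0.02 m / 0.6 = 0.0333.

Call:
servo_tool(
  series="1 0 0 0 0;1 0 0 0 0;1 0 0 0 0;1 0 0 0.0167 0;1 0 0 0.0333 0;1 0 0 0.05 0;1 0 0 0.05 0;1 0 0 0.05 0;1 0 0 0.05 0;1 0 0 0.05 0",
)

```text
time_s: 21.15
tool_pos: [602.4, 73.9, 130.3]
orientation: [0.0, 0.978, 0.208, 0.001]
force: [-0.8, 0.3, -1.4]
width: 28.0
grasp_force: 30.0
```

Run:
```python
from st import *
report();print(rel([604,75.1,108],24))
```

```text
t 21.15 pos [602.4  73.9 130.3] ang 0.415 r 73.0 yaw 24.1 | push-resist 0.6 radial -0.6 z -1.4 |w 28.0 g 30.0 | btn 316.15 283.21 S2212 q6 1.08
[ 0.002  -0.0004  0.0222  0.0517]
```

To row units: 0.022 m / 0.6 = 0.0367, 0.0025 m / 0.6 = 0.0042.

Call:
servo_tool(
  series="1 0.0017 0 0.0067 0;1 0.0033 0 0.0133 0;1 0.0042 0 0.02 0;1 0.0042 0 0.025 0;1 0.0042 0 0.03 0;1 0.0042 0 0.0333 0;1 0.0042 0 0.035 0;1 0.0042 0 0.0367 0;1 0.0042 0 0.0367 0;1 0.0042 0 0.0367 0",
)

```text
time_s: 22.2
tool_pos: [604.3, 75.0, 107.9]
orientation: [0.0, 0.978, 0.208, 0.0]
force: [0.1, -0.8, -0.6]
width: 28.4
grasp_force: 30.0
```

Run:
```python
from st import *
s=report()
m=hsv(s,(0,100,30),(6,255,255))|hsv(s,(168,100,30),(180,255,255))
print(blobs(m,5))
n="scene"
C=np.array([535.5,44.5]);c=camera_params(n);o=-np.array(c["R"]).T@np.array(c["t"])
for e in(70,75,80):
    a=np.radians(24.1);X=np.array([*(C+e*np.array([np.cos(a),np.sin(a)])),100]);h=(o-X)[:2];h/=np.hypot(*h);X[:2]+=15*h;print(e,np.round(px(n,X),1))
cv2.imwrite("pics/pl.png",cv2.resize(s[170:300,230:370],None,fx=4,fy=4))
```

```text
t 22.20 pos [604.3  75.  107.9] ang 0.417 r 75.3 yaw 24.1 | push-resist -0.7 radial -0.2 z -0.6 |w 28.4 g 30.0 | btn 316.15 283.21 S2220 q6 1.08
[(np.int32(103), [296, 234, 12, 11], [301.2, 239.5]), (np.int32(54), [312, 280, 9, 8], [316.1, 283.8])]
70 [299.9 243.4]
75 [300.6 245.1]
80 [301.3 246.9]
```

Position matches the 75 mm prediction. I'll lower to contact.

To row units: 0.0012 m / 0.6 = 0.002, 0.001 m / 0.6 = 0.0017.

Call:
servo_tool(
  series="1 0 0 0.0003 0;1 0 0 0.0007 0;1 0 0 0.001 0;1 0 0 0.0013 0;1 0 0 0.0017 0;1 0 0 0.002 0;1 0 0 0.002 0;1 0 0 0.002 0;1 0 0 0.002 0;1 0 0 0.002 0",
)

```text
time_s: 23.25
tool_pos: [604.3, 75.0, 106.9]
orientation: [0.0, 0.978, 0.208, 0.0]
force: [-2.0, -0.9, 5.0]
width: 27.9
grasp_force: 30.0
```

```bash
python3 st.py
```

```text
t 23.25 pos [604.3  75.  106.9] ang 0.418 r 75.3 yaw 24.1 | push-resist -0.0 radial -2.2 z 5.0 |w 27.9 g 30.0 | btn 316.15 283.21 S2217 q6 1.08
```

Contact is made at 5 N. Opening gently, then lifting.

To row units: -0.09 m / 0.6 = -0.15, -0.05 m / 0.6 = -0.0833.

Call:
servo_tool(
  series="0.67 0 0 -0.0003 0;0.64 0 0 -0.0003 0;0.6 0 0 -0.0003 0;0.5 0 0 -0.0003 0;0.3 0 0 0 0;0.2 0 0 0 0;0.1 0 0 -0.0083 0;0 0 0 -0.0333 0;0 0 0 -0.0833 0;0 0 0 -0.15 0",
)

```text
time_s: 24.3
tool_pos: [603.1, 75.1, 196.9]
orientation: [-0.0, 0.978, 0.208, -0.001]
force: [0.2, 0.9, 0.7]
width: 87.9
grasp_force: 0.0
```

To row units: -0.29 m / 0.6 = -0.4833, -0.28 m / 0.6 = -0.4667.

Call:
servo_tool(
  series="0 0 -0.0333 -0.05 0;0 0 -0.0833 -0.1 0;0 0 -0.15 -0.1333 0;0 0 -0.2167 -0.1333 0;0 0 -0.2833 -0.1333 0;0 0 -0.35 -0.1333 0;0 0 -0.4167 -0.1333 0;0 0 -0.4667 -0.1333 0;0 0 -0.4833 -0.1333 0;0 0 -0.4833 -0.1333 0",
)

```text
time_s: 25.3
tool_pos: [485.6, 340.8, 277.6]
orientation: [-0.0, 0.978, 0.21, 0.001]
force: [0.3, -0.0, -0.2]
width: 87.8
grasp_force: 0.0
```

Run:
```python
from st import *
s=report();t,_=snapshot("top")
m=lambda a:hsv(a,(0,100,30),(6,255,255))|hsv(a,(168,100,30),(180,255,255))
print(blobs(m(s),5),blobs(m(t),5),blobs(hsv(t,(5,150,120),(16,255,255))))
k=ray("top",*blobs(hsv(t,(5,150,120),(16,255,255)))[0][2],145);print("knob",k.round(1))
cv2.imwrite("pics/fin.png",np.hstack([cv2.resize(s[170:310,235:360],None,fx=3.2,fy=3.2),cv2.resize(t[105:245,180:305],None,fx=3.2,fy=3.2)]))
```

```text
t 25.30 pos [485.6 340.8 277.6] ang 1.738 r 300.5 yaw 24.2 | push-resist -0.3 radial -0.1 z -0.2 |w 87.8 g 0.0 | btn 316.09 283.14 S1865 q6 1.56
[(np.int32(92), [295, 235, 12, 10], [300.5, 239.6]), (np.int32(49), [312, 280, 9, 8], [316.0, 283.9])] [(np.int32(25), [213, 123, 7, 6], [216.1, 125.4]), (np.int32(66), [227, 154, 13, 11], [233.6, 160.4])] [(np.int32(72), [255, 196, 9, 10], [258.9, 200.5])]
knob [493.2  16.7 145. ]
```

View pics/fin.png

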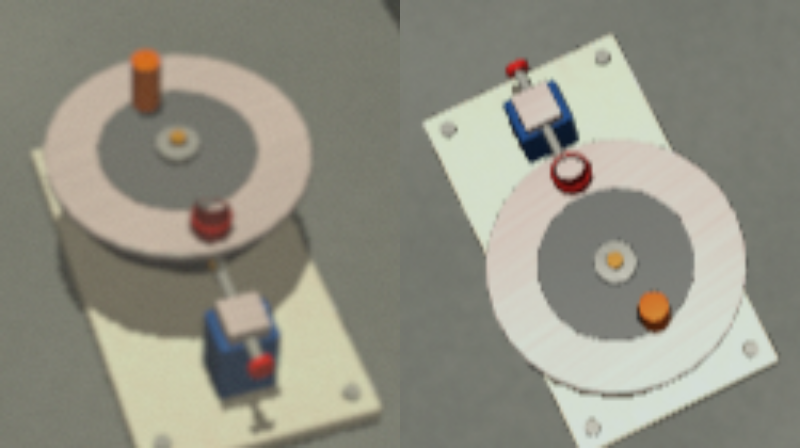

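The marker stands upright over the pointer, the lid has not moved and the button is still pushed out. I'm handing the job in.

```bash
python3 -c "
from bench import env
print(env.close_job())"
```

```text
the job is handed in; nothing more can be done
None
```

The job is handed in at about 25 s on the robot clock. By feel, the crest sits on the pointer to within about 0.02 rad and stayed there after release. The red marker stands upright on the brim within a few mm of the spot over the pointer. The arm never went near the rack, bottle or beaker.

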